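# Flip one rocker on a switch box with a marker pen

## Task

Take the marker pen out of its wooden stand and, pressing with the lower end of the pen and not with the gripper, flip the second rocker from the round fuse cap on the switch box that has four rockers, so that its half nearer the robot is fully down. Leave every other rocker on both boxes as it is, then put the pen away in the open grey tin.

Things in the scene. Friction and masses are not known exactly. Their poses are not given: they have to be found in the camera images.
- pen_mid (a point): Centre of the loose marker pen (red and white), round, straight, blunt, 135 mm long, 16 mm thick, 30 g. It starts upright (leaning 8 degrees at most) in the 20 mm wide hole of a fixed wooden block 60 x 60 x 40 mm: centre 74 mm and upper end 141 mm above the worktop, upper 100 mm free. y axis along the pen, up at the start; lower end 68 mm from the centre.
- four_bank_r2_press (a point): Spot to press: top of the raised half (nearer the robot) of the second rocker from the round black fuse cap on the longer of two fixed grey boxes (80 x 180 mm, lid 45 mm above the worktop; the other has 3 rockers). Rockers are black, 24 mm wide, 42 long, 30 apart. Spot 14 mm from the hinge; sinks 6 mm when flipped. y: along the row to the cap; x: to the hinge; z: out of its face, 0.22 rad from vertical.
- four_bank_r2 (a joint): Hinge of that rocker: 0 as found (half nearer the robot up), 0.44 rad fully flipped (that half down). It is stiff and stays where it is left, so press it right down; pressing at the spot takes about 2.5 N. Both neighbours already have their near half down, their tops 4 mm above the lid; this one's raised end is 13 mm above the lid.
- tin: Open round grey tin, empty, fixed, 74 mm across outside, 64 mm inside, 91 mm high, floor 4 mm thick. Origin at the centre of its underside. The pen may lean in it.
There are look-alikes about, which are no part of the job. What is meant by the tin is not blue, and is the larger of those in its own colour.

How it is judged (in metres and radians):
On the way, in this order (a step that is already met when the one before it is completed fails the run):
1. the pen is lifted out of its stand, the rocker not yet flipped (height (world z) of pen_mid above 0.115 m and value of joint four_bank_r2 below 0.1 rad), for 0.1 s.
2. the pen flips the rocker (value of joint four_bank_r2 above 0.33 rad and contact force between pen and four_bank_r2 above 0.3 N), for 0.02 s.
At the end, for the whole second after the job is handed in: The second rocker from the fuse cap on the four-rocker box is flipped (joint above 0.33 rad) and the pen is let go inside the tin (its centre within 40 mm of the tin's axis and below 100 mm) (value of joint four_bank_r2 above 0.33 rad and horizontal distance between pen_mid and tin below 0.04 m and height (world z) of pen_mid below 0.1 m); the robot touches nothing.
It fails at once if the gripper or arm touches the four-rocker box (contact force between any of the fingers, the arm and four_bank above 1 N).
It fails at once if another rocker is flipped (value of joint any of four_bank_r1, four_bank_r3, four_bank_r4, three_bank_r1, three_bank_r2, three_bank_r3 above 0.22 rad).
It also fails if it takes over 42 s, if anything falls off the work surface, if the arm or the gripper's body presses on something with over 40 N, if the wrist force passes 120 N, or if a joint passes its speed limit or range.

## Robot

A 7-joint arm with a two-finger parallel gripper is mounted at the origin on a cart in front of the work surface, level with it; the furniture and walls round the work are solid. World frame = base frame: x ahead of the robot, y to its left, z up, the work surface at z = 0. Lengths are in m, angles in degrees, forces in N, time in s.
With the tool pointing down it reaches from about 0.35 to 0.9 m from the base axis. Payload 8.1 kg.
Tool frame: the origin (TCP) lies at the very end of the fingers, on their centre line; the grasp point (between the pads) lies 19 mm behind it; z points along the fingers, y is the line along which they close (so a half turn about z gives the same grasp; the last joint's range is limited). The gripper opens to 92 mm and grips with 3 to 60 N. Pads are 19 mm wide; open, the fingers measure 130 mm over their backs; the gripper's body (75 mm by 190 mm) begins 47 mm behind the grasp point.
Start: joints at [-5.879, 24.895, 1.432, 90.138, -0.665, 64.973, -4.303], TCP at [0.625, -0, 0.227] pointing down, gripper open.
Joint ranges: [-149.89, 149.89], [-25.12, 119.58], [-72.63, 75.52], [4.76, 147.25], [-75.54, 255.54], [6.69, 114.76], [-157.13, 157.13]. Speed limits (degrees/s): [127.2, 127.2, 172.46, 172.46, 180, 180, 180].

## Interface

Orientations are given as a 3x3 rotation matrix whose columns are the frame's x, y, z axes.
In Python, from plant import r, optics gives the robot as it stands.
- The arm moves only by the tool move_arm, never from a script. Its argument "deltas" is a list of rows, each an object with "linear": the shift along the tool's x, y, z in mm, a list of three; "twist": the turn about the tool's z in rad. A call has 1 to 12 rows; each row is the pose to reach, as a shift and turn from the pose commanded when the call began, along the tool's axes at that moment; what a row does not reach only later rows make up. A row lasts 1/12 s, in which the tool goes at most 41.7 mm and 7.16 degrees, less where a joint would pass 70% of its speed; a pose out of reach is approached as far as the arm can. A call with a gripper value outside its range is refused whole. "jaw" is the closure in counts, from 0 (fully open) to 255 (shut), set as the call begins (left out, the last holds). The fingers move at their own pace and stop on an object; "newtons" is the grip in N (left out, the last holds). Time passes only in rows, so rows that repeat a pose let the fingers close. It gives the time, the measured TCP pose, the force, the opening and the grip force at its end, in the units of the state.
- r.get_state(): the state, without advancing time (a new reading comes with each control period).
- optics.camera(name): name is "scene" or "side" or "wrist"; returns the picture (480x640x3 uint8, red, green, blue); there is no depth.
- optics.camera_params(name): a dict with "camera_matrix" (3x3 intrinsics, pixels), "rvec" (rotation vector, rad) and "tvec" (3), from world to camera coordinates, as OpenCV has them. Camera axes: x right, y down, z forward; pixel columns grow to the right and rows downward; lengths in m; the calibration is good to about 2 mm. A picture is of the moment at which its call begins: read the wrist's pose just before it. camera_params takes no time and is no camera call; for the wrist camera it gives the pose at the moment of the call.
- r.sign_off(): hands the job in; it is judged then, once.
The state is a dict: "time_s": time; "qpos": joint angles; "joint_velocities": joint speeds; "joint_efforts": joint torques, N m; "position": TCP position; "eef_rot": TCP orientation; "contact_force": force on the tool from outside, world axes, zero at the start; "torque": the same for the moment, N m; "width": finger opening in m; "grasp_force": force on a finger pad.
Only numpy, scipy, OpenCV 4.12 (cv2) and the standard library are available. Lean on these libraries where they do the work, as an engineer would, in place of code of your own. Each camera call takes 0.05 s, during which the arm holds its last target. There are 200 camera calls.

## Working session

There is one attempt and no reset: what is moved stays moved. The work goes in short steps, Python scripts to look and compute and a tool call to move; the robot and the scene stay as the last step left them, time stands still between calls to the robot, and variables do not carry over. Pictures are saved under pics/ and viewed, at most 10 in all, crops included, and the job is handed in when it is done.

Besides the shell and the picture viewer there is one more tool, called after ">>>" by a JSON object that holds its "method" and its "body". move_arm: Moves the arm, as the interface text tells. Its arguments: {"type":"object","properties":{"deltas":{"type":"array","items":{"type":"object","properties":{"linear":{"type":"array","items":{"type":"number"}},"twist":{"type":"number"}}}},"jaw":{"type":"number"},"newtons":{"type":"number"}},"required":["deltas"]}

```bash
mkdir -p pics
cat > h.py <<'E'
import numpy as np, cv2
from plant import r, optics
def P(n):
    p=optics.camera_params(n); K=np.array(p["camera_matrix"],float); R=cv2.Rodrigues(np.array(p["rvec"],float))[0]; t=np.array(p["tvec"],float).ravel(); return K,R,t
def ray(c,u,v):
    K,R,t=c; d=R.T@np.linalg.solve(K,[u,v,1.]); return -R.T@t, d
def onz(c,u,v,z):
    o,d=ray(c,u,v); return o+d*(z-o[2])/d[2]
def proj(c,X):
    K,R,t=c; x=K@(R@np.array(X)+t); return x[:2]/x[2]
def grab(n,f):
    im=optics.camera(n); cv2.imwrite(f,im[:,:,::-1]); return im
E
python3 - <<'E'
from h import *
for n in("scene","side","wrist"):
    c=P(n); grab(n,f"pics/{n}0.png"); print(n,c[0][0,0],(-c[1].T@c[2]).round(3),c[1][2].round(3))
print(r.get_state())
E
```

```text
scene 614.3476142597688 [-0.066 -0.93   0.583] [ 0.497  0.754 -0.43 ]
side 477.07072991664114 [0.483 0.809 0.396] [ 0.051 -0.934 -0.355]
wrist 335.5582251444291 [0.624 0.081 0.385] [-0.003 -0.298 -0.955]
{'time_s': 0.15, 'qpos': array([-5.87761063, 24.92645519,  1.43094855, 90.1758272 , -0.66236686,
       64.97241843, -4.30459214]), 'joint_velocities': array([ 0.0059751 , -0.08887592, -0.00867266, -0.18725638,  0.10227683,
       -0.03866679,  0.00218125]), 'joint_efforts': array([ 9.13879558e-04, -6.68263149e+01,  9.85680185e-01, -3.14695251e+01,
       -6.03506877e-02,  3.94195947e-02,  8.07748006e-05]), 'position': array([ 6.24629416e-01, -6.95726406e-05,  2.26142995e-01]), 'eef_rot': array([[ 9.78166683e-05,  9.99999333e-01, -1.15121782e-03],
       [ 9.99999985e-01, -9.79804806e-05, -1.42239257e-04],
       [-1.42351959e-04, -1.15120389e-03, -9.99999327e-01]]), 'contact_force': array([-0.42580136,  0.36046392, -0.52576951]), 'torque': array([-0.02538153, -0.02676985,  0.03237128]), 'grasp_force': 0.0, 'width': 0.0914337849706877}
```

View pics/scene0.png

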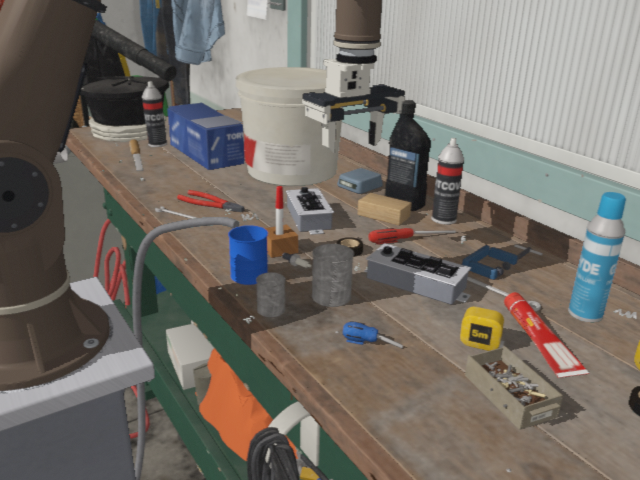

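View pics/side0.png

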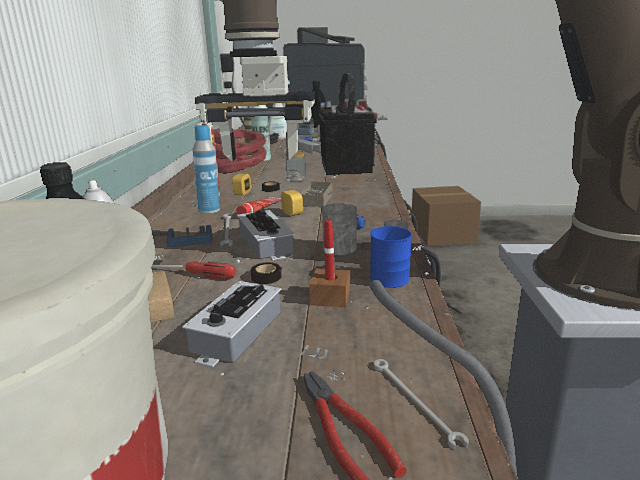

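The scene view shows the pen (280,212) in its stand (282,242) and the blue tin (248,255). The large grey tin is at (332,275) and the small grey one at (270,295), so the large one is meant. The four-rocker box is around (418,272), and the other box at (310,208) is the shorter one. I'll enlarge the candidates to confirm.

Run:
```python
import cv2,numpy as np
a=cv2.imread("pics/scene0.png"); b=cv2.imread("pics/side0.png")
c1=cv2.resize(a[225:315,230:480],(800,288),interpolation=2)
c2=cv2.resize(b[190:370,160:420],(433,300),interpolation=2)
w=cv2.resize(cv2.imread("pics/wrist0.png"),(367,300))
cv2.imwrite("pics/m1.png",np.vstack([c1,np.hstack([c2,w])]))
```

```text
(no output)
```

View pics/m1.png

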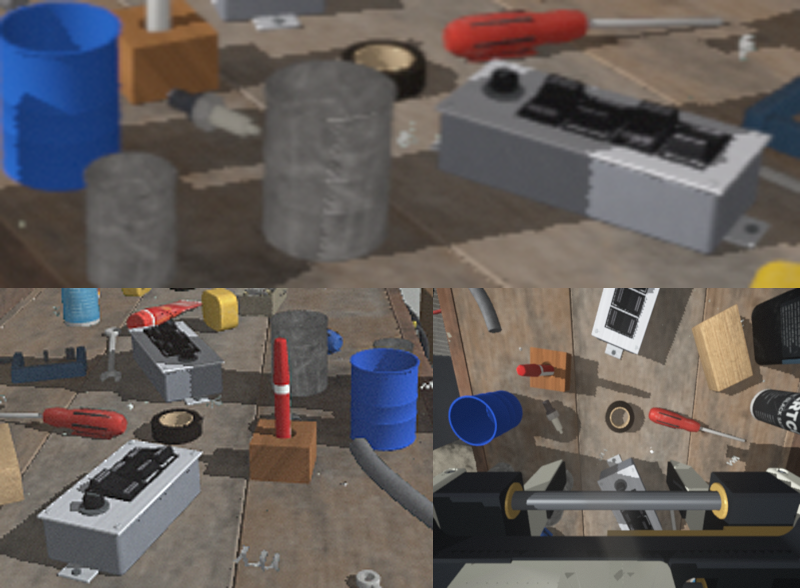

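View pics/wrist0.png

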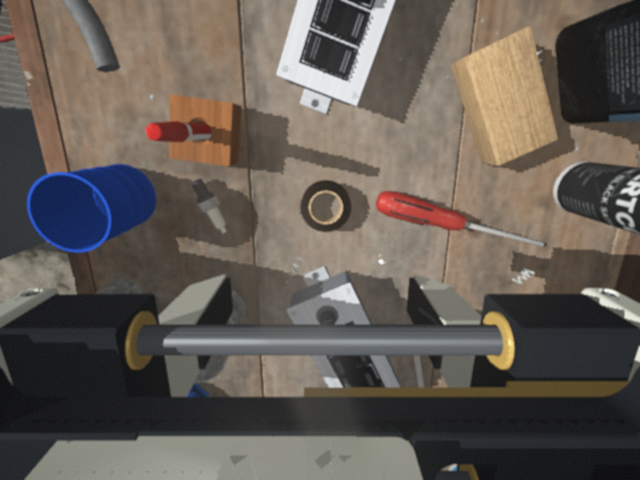

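The wrist view shows the pen top at (155,131), its stand at (203,130), and the fuse cap of the four-rocker box at (327,316). The enlarged crop confirms that the box at scene (418,272) has four rockers. Its cap is at about scene (387,250), and the large grey tin at (332,275) fits the description. Next I'll measure them.

```bash
cat >> h.py <<'E'
def tri(*obs):
    A=np.zeros((3,3));b=np.zeros(3)
    for c,u,v in obs:
        o,d=ray(c,u,v); d/=np.linalg.norm(d); M=np.eye(3)-np.outer(d,d); A+=M;b+=M@o
    X=np.linalg.solve(A,b); return X,[np.linalg.norm(proj(c,X)-[u,v]).round(1) for c,u,v in obs]
def redpen(im,box):
    x0,y0,x1,y1=box; h=cv2.cvtColor(np.ascontiguousarray(im[y0:y1,x0:x1]),cv2.COLOR_RGB2HSV)
    m=(((h[...,0]<5)|(h[...,0]>172))&(h[...,1]>140)&(h[...,2]>60)).astype(np.uint8)
    n,l,s,_=cv2.connectedComponentsWithStats(m); k=1+np.argmax(s[1:,4]); ys,xs=np.nonzero(l==k)
    return xs+x0,ys+y0
E
python3 - <<'E'
from h import *
S,D,W=P("scene"),P("side"),P("wrist")
rd=lambda n:cv2.imread(f"pics/{n}0.png")[:,:,::-1]
top=[]
for n,b in(("scene",(268,175,292,240)),("side",(318,215,342,280))):
    x,y=redpen(rd(n),b); t=y.min(); print(n,"red x",x.min(),x.max(),"y",t,y.max(),"top x",x[y<t+4].mean(),"bot x",x[y>y.max()-3].mean()); top.append((P(n),x[y<t+4].mean(),t+1.))
print("pen top",tri(*top))
s=lambda u,v:(u/3.2+230,v/3.2+225); d=lambda u,v:(u*.6+160,(v-288)*.6+190)
for nm,z,p in (("lidLN",.045,s(440,97)),("lidLF",.045,s(495,60)),("lidRF",.045,s(770,132)),("lidRN",.045,s(708,165)),("cap",.055,s(503,75)),("tinL",.091,s(264,85)),("tinR",.091,s(392,85)),("tinbot",0,s(325,255))):
    print(nm,p,onz(S,*p,z).round(3))
print("cap W",onz(W,327,316,.055).round(3)); print("stand W",[onz(W,u,v,.04).round(3) for u,v in((171,97),(237,101),(234,166),(168,158))],"pentop W",onz(W,155,131,.141).round(3))
for p in (d(133,328),d(190,320),d(222,370),d(165,388)): print("side lid",p,onz(D,*p,.045).round(3))
p=d(300,316);print("side tin rim",[onz(D,*d(u,318),.091).round(3) for u in(271,328)])
E
```

```text
scene red x 276 282 y 186 208 top x 279.10526315789474 bot x 279.0625
side red x 324 333 y 220 247 top x 328.0 bot x 328.6666666666667
pen top (array([0.50865484, 0.08149466, 0.14081983]), [np.float64(0.6), np.float64(0.7)])
lidLN (367.5, 255.3125) [ 0.6   -0.103  0.045]
lidLF (384.6875, 243.75) [ 0.661 -0.08   0.045]
lidRF (470.625, 266.25) [ 0.74  -0.238  0.045]
lidRN (451.25, 276.5625) [ 0.68  -0.248  0.045]
cap (387.1875, 248.4375) [ 0.638 -0.115  0.055]
tinL (312.5, 251.5625) [ 0.467 -0.112  0.091]
tinR (352.5, 251.5625) [ 0.529 -0.148  0.091]
tinbot (331.5625, 304.6875) [ 0.481 -0.157  0.   ]
cap W [ 0.632 -0.116  0.055]
stand W [array([0.481, 0.113, 0.04 ]), array([0.544, 0.109, 0.04 ]), array([0.537, 0.048, 0.04 ]), array([0.471, 0.056, 0.04 ])] pentop W [0.509 0.081 0.141]
side lid (239.8, 214.0) [ 0.726 -0.244  0.045]
side lid (274.0, 209.2) [ 0.649 -0.278  0.045]
side lid (293.2, 239.2) [ 0.584 -0.08   0.045]
side lid (259.0, 250.0) [ 0.645 -0.026  0.045]
side tin rim [array([ 0.526, -0.14 ,  0.091]), array([ 0.455, -0.137,  0.091])]
```

>>> {"method": "move_arm", "body": {"deltas": [{"linear":[20,-29,0],"twist":0},{"linear":[41,-58,0],"twist":0},{"linear":[61,-87,0],"twist":0},{"linear":[81,-116,0],"twist":0},{"linear":[81,-116,25],"twist":0},{"linear":[81,-116,50],"twist":0},{"linear":[81,-116,50],"twist":0},{"linear":[81,-116,50],"twist":0}], "jaw": 0, "newtons": 25}}

```text
time_s: 0.82
position: [0.5082, 0.0807, 0.1762]
eef_rot: [[0.0, 1.0, -0.003], [1.0, -0.0, -0.001], [-0.001, -0.003, -1.0]]
contact_force: [0.5, -0.0, -0.0]
width: 0.0916
grasp_force: 0.0
```

>>> {"method": "move_arm", "body": {"deltas": [{"linear":[0,0,25]},{"linear":[0,0,50]},{"linear":[0,0,70]},{"linear":[0,0,80]},{"linear":[0,0,80]},{"linear":[0,0,80]}]}}

```text
schema error: expected keys linear, twist
```

>>> {"method": "move_arm", "body": {"deltas": [{"linear":[0,0,0]},{"linear":[0,0,0]},{"linear":[0,0,0]},{"linear":[0,0,0]},{"linear":[0,0,0]},{"linear":[0,0,0]},{"linear":[0,0,0]},{"linear":[0,0,0]}], "jaw": 255, "newtons": 30}}

```text
schema error: expected keys linear, twist
```

>>> {"method": "move_arm", "body": {"deltas": [{"linear":[0,0,25],"twist":0},{"linear":[0,0,50],"twist":0},{"linear":[0,0,70],"twist":0},{"linear":[0,0,80],"twist":0},{"linear":[0,0,80],"twist":0},{"linear":[0,0,80],"twist":0}]}}

```text
time_s: 1.32
position: [0.5098, 0.0809, 0.0976]
eef_rot: [[0.001, 1.0, 0.001], [1.0, -0.001, 0.0], [0.0, 0.001, -1.0]]
contact_force: [1.0, 0.8, 0.1]
width: 0.0921
grasp_force: 0.0
```

>>> {"method": "move_arm", "body": {"deltas": [{"linear":[0,0,0],"twist":0},{"linear":[0,0,0],"twist":0},{"linear":[0,0,0],"twist":0},{"linear":[0,0,0],"twist":0},{"linear":[0,0,0],"twist":0},{"linear":[0,0,0],"twist":0},{"linear":[0,0,0],"twist":0},{"linear":[0,0,0],"twist":0}], "jaw": 255, "newtons": 30}}

```text
time_s: 1.98
position: [0.509, 0.081, 0.0967]
eef_rot: [[0.0, 1.0, -0.0], [1.0, -0.0, -0.0], [-0.0, -0.0, -1.0]]
contact_force: [-0.2, 0.1, -0.3]
width: 0.0427
grasp_force: 0.0
```

Still closing, so I'll wait and then lift.

>>> {"method": "move_arm", "body": {"deltas": [{"linear":[0,0,0],"twist":0},{"linear":[0,0,0],"twist":0},{"linear":[0,0,0],"twist":0},{"linear":[0,0,0],"twist":0},{"linear":[0,0,0],"twist":0},{"linear":[0,0,0],"twist":0},{"linear":[0,0,0],"twist":0}]}}

```text
time_s: 2.57
position: [0.509, 0.081, 0.0967]
eef_rot: [[0.0, 1.0, -0.0], [1.0, -0.0, -0.0], [-0.0, -0.0, -1.0]]
contact_force: [1.0, 0.8, -1.3]
width: 0.0138
grasp_force: 29.9
```

>>> {"method": "move_arm", "body": {"deltas": [{"linear":[0,0,-15],"twist":0},{"linear":[0,0,-35],"twist":0},{"linear":[0,0,-60],"twist":0},{"linear":[0,0,-85],"twist":0},{"linear":[0,0,-110],"twist":0},{"linear":[0,0,-125],"twist":0},{"linear":[0,0,-130],"twist":0},{"linear":[0,0,-130],"twist":0}]}}

```text
time_s: 3.23
position: [0.5097, 0.0812, 0.2278]
eef_rot: [[0.0, 1.0, 0.002], [1.0, -0.0, 0.001], [0.001, 0.002, -1.0]]
contact_force: [-0.4, 0.3, -1.0]
width: 0.014
grasp_force: 29.9
```

>>> {"method": "move_arm", "body": {"deltas": [{"linear":[-20,12,0],"twist":0},{"linear":[-55,24,0],"twist":0},{"linear":[-90,36,0],"twist":0},{"linear":[-125,48,0],"twist":0},{"linear":[-160,62,0],"twist":0},{"linear":[-195,76,0],"twist":0},{"linear":[-230,90,0],"twist":0},{"linear":[-260,102,0],"twist":0},{"linear":[-280,110,0],"twist":0},{"linear":[-280,110,0],"twist":0},{"linear":[-280,110,0],"twist":0}]}}

```text
time_s: 4.15
position: [0.6181, -0.2003, 0.2244]
eef_rot: [[0.003, 1.0, -0.003], [1.0, -0.003, 0.0], [0.0, -0.003, -1.0]]
contact_force: [-0.2, 0.7, -1.0]
width: 0.0138
grasp_force: 29.9
```

Run:
```python
from h import *
W=P("wrist"); grab("wrist","pics/w2.png"); a=grab("scene","pics/s2.png"); grab("side","pics/d2.png"); np.savez("w2.npz",*W); print(r.get_state()["position"],(-W[1].T@W[2]).round(3))
```

```text
[ 0.61857863 -0.19719191  0.22574824] [ 0.618 -0.119  0.384]
```

View pics/w2.png

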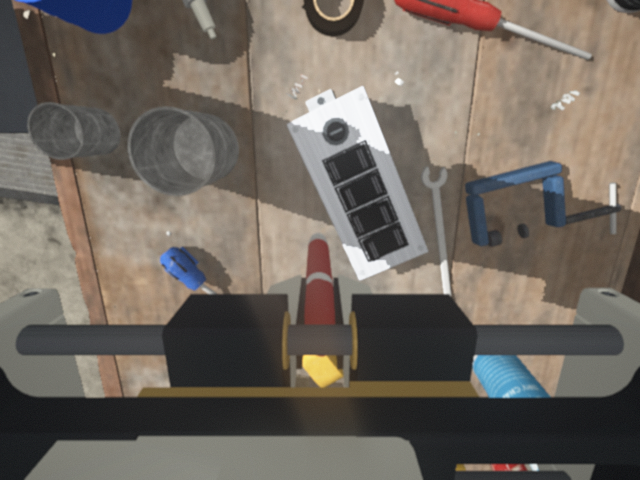

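The wrist view clearly shows the box with its cap at (335,132) and rockers from the cap at (348,161), (360,191), (374,216) and (385,242). The target is therefore (360,191). The large tin's rim is at about (172,150) and the pen's lower end at (318,243).

Run:
```python
from h import *
z=np.load("w2.npz"); W=(z["arr_0"],z["arr_1"],z["arr_2"])
im=cv2.imread("pics/w2.png"); g=cv2.cvtColor(im,cv2.COLOR_BGR2GRAY)
for n,u,v,h in(("LN",289,126,.045),("LF",364,87,.045),("RF",427,251,.045),("RN",360,279,.045),("cap",335,131,.056),("r1",348,161,.052),("r2",360,191,.052),("r3",374,216,.052),("r4",385,242,.052),("tin",172,150,.091),("tinbase",195,148,.004)): print(n,onz(W,u,v,h).round(4))
m=(g<60).astype(np.uint8); m[:145]=0; m[262:]=0; m[:,:315]=0; m[:,415:]=0
n,l,s,c=cv2.connectedComponentsWithStats(m)
for i in range(1,n):
    if s[i,4]>200: print(s[i],c[i].round(1),onz(W,*c[i],.052).round(4))
# side/scene red pen
p=cv2.inRange(cv2.cvtColor(im[225:300,290:345],cv2.COLOR_BGR2HSV),(0,90,40),(8,255,255)); ys,xs=np.nonzero(p); print("pen low W",ys.min()+225,xs[ys<ys.min()+4].mean()+290)
c=cv2.resize(im[80:290,270:440],(510,600) if 0 else (486,600),interpolation=2)
s2=cv2.imread("pics/s2.png"); d2=cv2.imread("pics/d2.png")
c2=cv2.resize(s2[150:290,350:480],(314,300)); 
c3=cv2.resize(d2[110:260,190:340],(314,300))
cv2.imwrite("pics/m2.png",np.hstack([c,np.vstack([c2,c3])]))
```

```text
LN [ 0.5874 -0.1142  0.045 ]
LF [ 0.6581 -0.08    0.045 ]
RF [ 0.7314 -0.242   0.045 ]
RN [ 0.6607 -0.2746  0.045 ]
cap [ 0.6312 -0.1189  0.056 ]
r1 [ 0.6442 -0.1467  0.052 ]
r2 [ 0.6567 -0.1759  0.052 ]
r3 [ 0.6718 -0.2015  0.052 ]
r4 [ 0.6845 -0.2294  0.052 ]
tin [ 0.4917 -0.1339  0.091 ]
tinbase [ 0.4798 -0.1361  0.004 ]
[326 146  47  37 772] [349.  164.3] [ 0.6452 -0.1498  0.052 ]
[340 172  46  38 822] [362.2 190.1] [ 0.6589 -0.1751  0.052 ]
[350 201  47  35 810] [371.7 217. ] [ 0.6695 -0.2025  0.052 ]
[363 223  44  37 754] [384.5 240.6] [ 0.6839 -0.2278  0.052 ]
pen low W 239 317.51428571428573
```

View pics/m2.png

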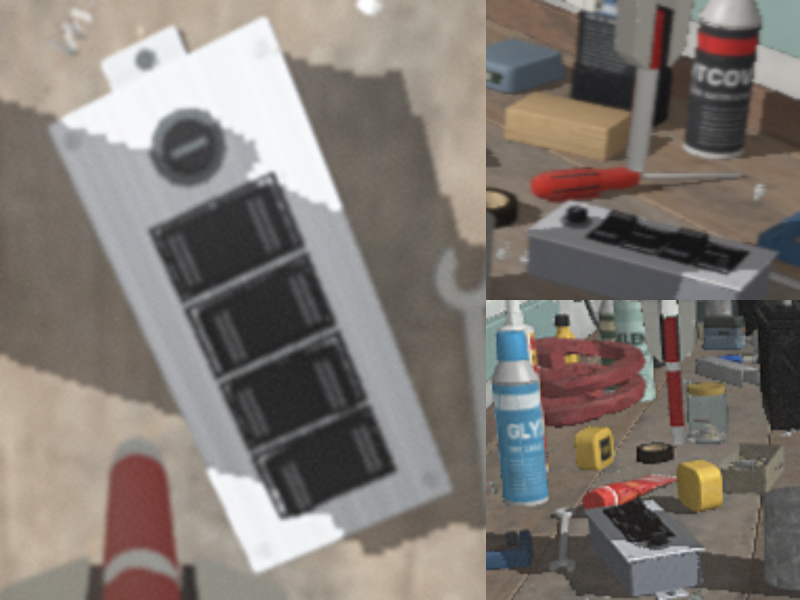

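The target rocker (second from the cap) is raised on its near side. Next I'll find the pen's lower end relative to the TCP.

Run:
```python
from h import *
z=np.load("w2.npz"); W=(z["arr_0"],z["arr_1"],z["arr_2"]); S,D=P("scene"),P("side")
a=(S,412.9,227.6);b=(D,282.4,179.);print("SD",tri(a,b)); print("all",tri(a,b,(W,317.5,236)))
print("wrist at z.136",onz(W,317.5,236.5,.136))
print("exp",proj(S,[.618,-.198,.136]),proj(D,[.618,-.198,.136]),proj(W,[.618,-.198,.136]))
```

```text
SD (array([ 0.61581876, -0.20362927,  0.13890744]), [np.float64(0.6), np.float64(0.5)])
all (array([ 0.61618791, -0.19891879,  0.13826134]), [np.float64(2.0), np.float64(0.8), np.float64(4.1)])
wrist at z.136 [ 0.61518091 -0.19690827  0.136     ]
exp [411.23227983 228.14456588] [280.87774236 180.60814173] [321.1452636  237.83645873]
```

>>> {"method": "move_arm", "body": {"deltas": [{"linear":[10,13,0],"twist":0},{"linear":[19,26,10],"twist":0},{"linear":[19,26,30],"twist":0},{"linear":[19,26,50],"twist":0},{"linear":[19,26,62],"twist":0},{"linear":[19,26,65],"twist":0},{"linear":[19,26,65],"twist":0},{"linear":[19,26,65],"twist":0},{"linear":[19,26,65],"twist":0}]}}

```text
time_s: 5.05
position: [0.6458, -0.1801, 0.163]
eef_rot: [[0.0, 1.0, 0.002], [1.0, -0.0, -0.0], [-0.0, 0.002, -1.0]]
contact_force: [0.2, 0.1, -0.1]
width: 0.0141
grasp_force: 29.9
```

Run:
```python
from h import *
W=P("wrist"); w=grab("wrist","pics/w3.png"); s=grab("scene","pics/s3.png"); d=grab("side","pics/d3.png"); np.savez("w3.npz",*W); print(r.get_state()["position"])
c1=cv2.resize(w[130:310,240:440],(333,300),interpolation=2); c2=cv2.resize(s[190:310,350:480],(433,400),interpolation=2); c3=cv2.resize(d[150:270,200:333],(333,300),interpolation=2)
o=np.zeros((600,766,3),np.uint8); o[:300,:333]=c1;o[300:,:333]=c3;o[:400,333:]=c2
cv2.imwrite("pics/m3.png",o[:,:,::-1])
```

```text
[ 0.6454821  -0.1802359   0.16277489]
```

View pics/m3.png

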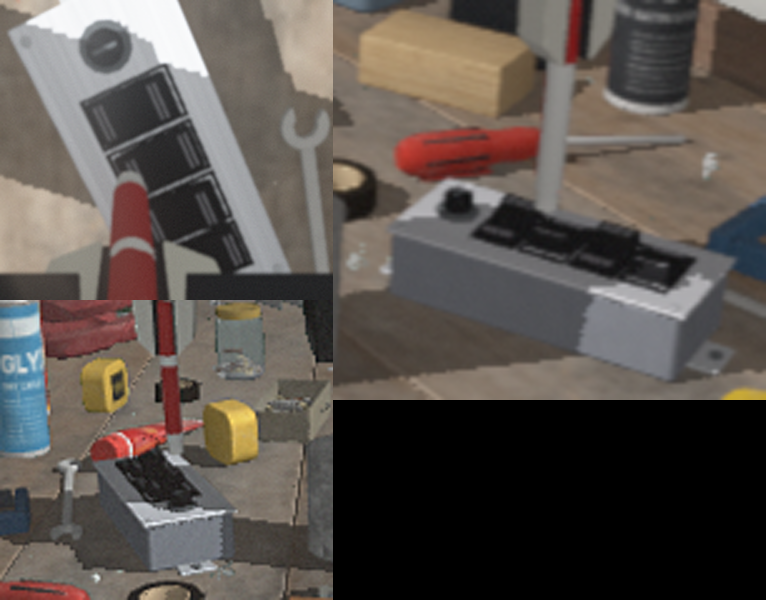

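The pen's lower end hovers over the near half of rocker 2: wrist about (317,235), scene (414.5,252.5), side (270,212.5). I'll check this numerically.

Run:
```python
from h import *
z=np.load("w3.npz"); W=(z["arr_0"],z["arr_1"],z["arr_2"]); S,D=P("scene"),P("side")
a=(S,414.5,252.4);b=(D,270.,212.);print("SD",tri(a,b)); print("all",tri(a,b,(W,317.5,236)))
for n,X in(("want",[.6434,-.1817,.074]),("r2hinge",[.658,-.175,.0535]),("spot",[.6452,-.181,.0565]),("r1near",[.639,-.1537,.0505])): print(n,[proj(c,X).round(1) for c in(S,D,W)])
```

```text
SD (array([ 0.64539145, -0.18154716,  0.07173037]), [np.float64(1.4), np.float64(1.1)])
all (array([ 0.64483016, -0.17924012,  0.07152406]), [np.float64(2.1), np.float64(0.8), np.float64(3.1)])
want [array([413. , 252.6]), array([270.1, 210.2]), array([317.7, 242.3])]
r2hinge [array([415.5, 259.2]), array([263.6, 220.1]), array([335.3, 226.9])]
spot [array([412.6, 260.6]), array([269.7, 217.8]), array([319.9, 234.8])]
r1near [array([400.3, 258.4]), array([271. , 224.5]), array([312.3, 201. ])]
```

>>> {"method": "move_arm", "body": {"deltas": [{"linear":[-1,-1.5,5],"twist":0},{"linear":[-1,-1.5,10],"twist":0},{"linear":[-1,-1.5,13],"twist":0},{"linear":[-1,-1.5,15],"twist":0},{"linear":[-1,-1.5,17],"twist":0},{"linear":[-1,-1.5,18],"twist":0},{"linear":[-1,-1.5,18],"twist":0}]}}

```text
time_s: 5.78
position: [0.6434, -0.1811, 0.1435]
eef_rot: [[0.0, 1.0, -0.0], [1.0, -0.0, -0.0], [-0.0, -0.0, -1.0]]
contact_force: [0.3, 0.5, -0.7]
width: 0.0141
grasp_force: 29.9
```

>>> {"method": "move_arm", "body": {"deltas": [{"linear":[0,0,1],"twist":0},{"linear":[0,0,2],"twist":0},{"linear":[0,0,3],"twist":0},{"linear":[0,0,4],"twist":0},{"linear":[0,0,4],"twist":0},{"linear":[0,0,4],"twist":0}]}}

```text
time_s: 6.28
position: [0.6437, -0.1812, 0.1403]
eef_rot: [[0.0, 1.0, 0.001], [1.0, -0.0, -0.0], [-0.0, 0.001, -1.0]]
contact_force: [-2.1, -0.5, 5.6]
width: 0.0142
grasp_force: 30.1
```

>>> {"method": "move_arm", "body": {"deltas": [{"linear":[0,0,1],"twist":0},{"linear":[0,0,2],"twist":0},{"linear":[0,0,2],"twist":0},{"linear":[0,0,2],"twist":0}]}}

```text
time_s: 6.62
position: [0.6445, -0.1815, 0.1399]
eef_rot: [[0.0, 1.0, 0.003], [1.0, -0.0, -0.001], [-0.001, 0.003, -1.0]]
contact_force: [-3.1, -0.1, 14.1]
width: 0.0139
grasp_force: 30.4
```

Run:
```python
from h import *
print(r.get_state()["position"],r.get_state()["contact_force"])
s=grab("scene","pics/s4.png");d=grab("side","pics/d4.png");w=grab("wrist","pics/w4.png")
o=np.zeros((600,766,3),np.uint8); o[:300,:333]=cv2.resize(w[130:310,240:440],(333,300),interpolation=2);o[300:,:333]=cv2.resize(d[150:270,200:333],(333,300),interpolation=2);o[:400,333:]=cv2.resize(s[190:310,350:480],(433,400),interpolation=2)
cv2.imwrite("pics/m4.png",o[:,:,::-1])
```

```text
[ 0.6445204  -0.18151225  0.13991759] [-3.1091382  -0.08341083 14.07698925]
```

View pics/m4.png

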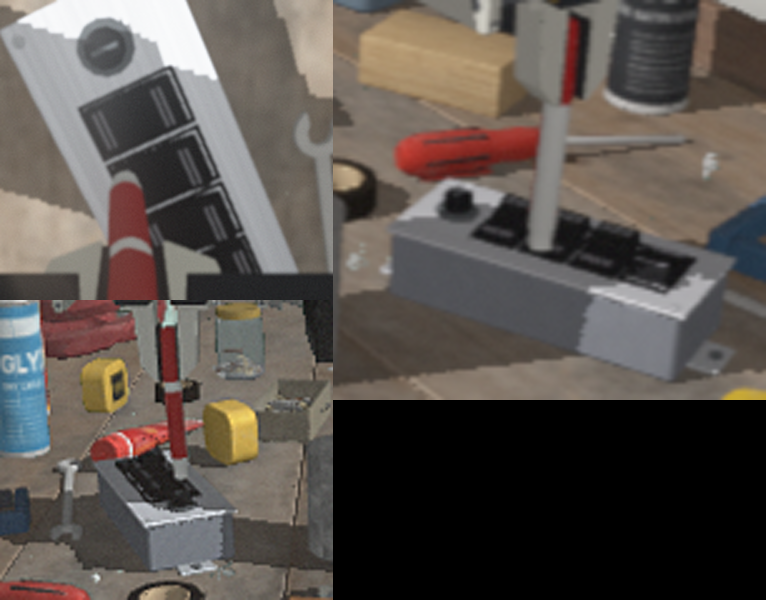

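The far half of rocker 2 now stands up (scene crop at (572,225)) with 14 N on the pen, so the rocker is flipped. Next I'll lift and go to the tin.

>>> {"method": "move_arm", "body": {"deltas": [{"linear":[0,0,-10],"twist":0},{"linear":[0,0,-30],"twist":0},{"linear":[0,0,-55],"twist":0},{"linear":[0,0,-80],"twist":0},{"linear":[8,-25,-90],"twist":0},{"linear":[16,-55,-90],"twist":0},{"linear":[26,-85,-90],"twist":0},{"linear":[36,-115,-90],"twist":0},{"linear":[44,-140,-90],"twist":0},{"linear":[47,-151,-90],"twist":0},{"linear":[47,-151,-90],"twist":0},{"linear":[47,-151,-90],"twist":0}]}}

```text
time_s: 7.77
position: [0.4927, -0.1339, 0.2284]
eef_rot: [[-0.0, 1.0, 0.001], [1.0, 0.0, -0.0], [-0.0, 0.001, -1.0]]
contact_force: [0.8, 0.4, 0.6]
width: 0.0138
grasp_force: 29.9
```

Run:
```python
from h import *
print(r.get_state()["position"])
W=P("wrist");s=grab("scene","pics/s5.png");d=grab("side","pics/d5.png");w=grab("wrist","pics/w5.png")
o=np.zeros((600,800,3),np.uint8); o[:360,:400]=cv2.resize(w[130:310,220:420],(400,360),interpolation=2);o[:360,400:]=cv2.resize(d[130:310,250:450],(400,360),interpolation=2);o[360:,:400]=cv2.resize(s[190:310,240:440],(400,240));o[360:,400:]=cv2.resize(s[235:295,370:470],(400,240))
cv2.imwrite("pics/m5.png",o[:,:,::-1])
for n,X in (("rim",[.492,-.134,.091]),("rimL",[.455,-.134,.091]),("rimR",[.529,-.134,.091])): print(n,[proj(c,X).round(1) for c in(P("scene"),P("side"),W)])
```

```text
[ 0.49271618 -0.13391635  0.22835395]
rim [array([330.9, 253.1]), array([338.9, 208.6]), array([319.7, 224.1])]
rimL [array([313.4, 258. ]), array([356.7, 208.4]), array([279.3, 224.1])]
rimR [array([347.9, 248.4]), array([321. , 208.9]), array([360.1, 224.1])]
```

View pics/m5.png

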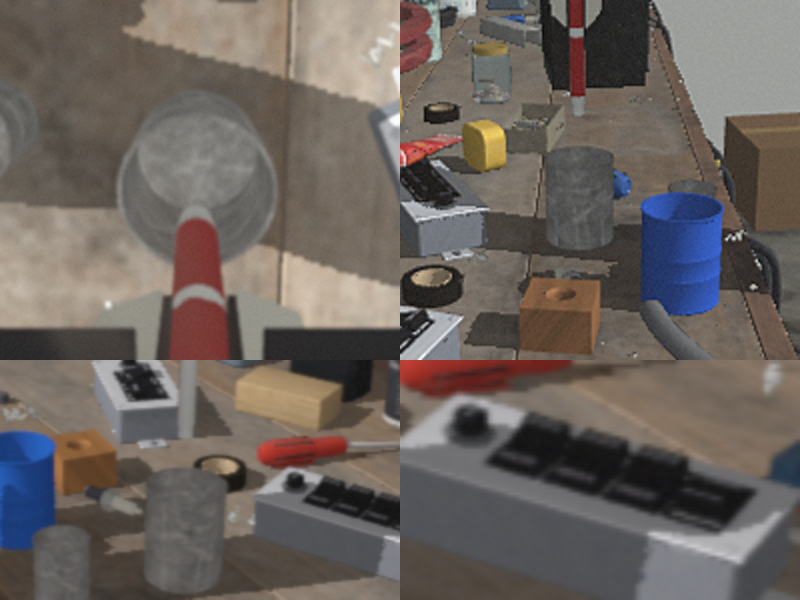

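The crop shows that rockers 1–3 now all have their near halves down, with rocker 4 unchanged. The tin rim in the wrist picture is at about (318,222), where I predicted it, and the pen is over the opening. Lowering now.

>>> {"method": "move_arm", "body": {"deltas": [{"linear":[0,0,20],"twist":0},{"linear":[0,0,40],"twist":0},{"linear":[0,0,60],"twist":0},{"linear":[0,0,80],"twist":0},{"linear":[0,0,95],"twist":0},{"linear":[0,0,108],"twist":0},{"linear":[0,0,116],"twist":0},{"linear":[0,0,120],"twist":0},{"linear":[0,0,122],"twist":0},{"linear":[0,0,122],"twist":0},{"linear":[0,0,122],"twist":0}]}}

```text
time_s: 8.83
position: [0.4931, -0.1341, 0.1063]
eef_rot: [[0.0, 1.0, 0.001], [1.0, -0.0, -0.0], [-0.0, 0.001, -1.0]]
contact_force: [-0.5, -1.5, 0.2]
width: 0.0141
grasp_force: 29.9
```

>>> {"method": "move_arm", "body": {"deltas": [{"linear":[0,0,0],"twist":0},{"linear":[0,0,0],"twist":0},{"linear":[0,0,0],"twist":0},{"linear":[0,0,0],"twist":0},{"linear":[0,0,0],"twist":0},{"linear":[0,0,0],"twist":0},{"linear":[0,0,0],"twist":0},{"linear":[0,0,0],"twist":0},{"linear":[0,0,0],"twist":0},{"linear":[0,0,0],"twist":0},{"linear":[0,0,0],"twist":0},{"linear":[0,0,0],"twist":0}], "jaw": 0}}

```text
time_s: 9.83
position: [0.4925, -0.134, 0.1057]
eef_rot: [[0.0, 1.0, -0.0], [1.0, -0.0, 0.0], [0.0, -0.0, -1.0]]
contact_force: [0.2, 0.1, -0.2]
width: 0.0884
grasp_force: 0.0
```

>>> {"method": "move_arm", "body": {"deltas": [{"linear":[0,0,-5],"twist":0},{"linear":[0,0,-20],"twist":0},{"linear":[0,0,-40],"twist":0},{"linear":[0,0,-65],"twist":0},{"linear":[0,0,-90],"twist":0},{"linear":[0,0,-115],"twist":0},{"linear":[0,0,-130],"twist":0},{"linear":[0,0,-140],"twist":0},{"linear":[0,0,-140],"twist":0},{"linear":[0,0,-140],"twist":0}]}}

```text
time_s: 10.67
position: [0.4924, -0.134, 0.2456]
eef_rot: [[0.0, 1.0, 0.0], [1.0, -0.0, -0.0], [-0.0, 0.0, -1.0]]
contact_force: [-0.5, -0.1, -0.1]
width: 0.0917
grasp_force: 0.0
```

Run:
```python
from h import *
print(r.get_state()["position"],r.get_state()["width"])
s=grab("scene","pics/s6.png");d=grab("side","pics/d6.png");w=grab("wrist","pics/w6.png")
o=np.zeros((600,800,3),np.uint8); o[:360,:400]=cv2.resize(w[130:310,220:420],(400,360),interpolation=2);o[:360,400:]=cv2.resize(d[130:310,250:450],(400,360),interpolation=2);o[360:,:400]=cv2.resize(s[190:310,240:440],(400,240));o[360:,400:]=cv2.resize(s[235:295,370:470],(400,240))
cv2.imwrite("pics/m6.png",o[:,:,::-1])
```

```text
[ 0.49243328 -0.13398662  0.24558513] 0.09170506138374215
```

View pics/m6.png

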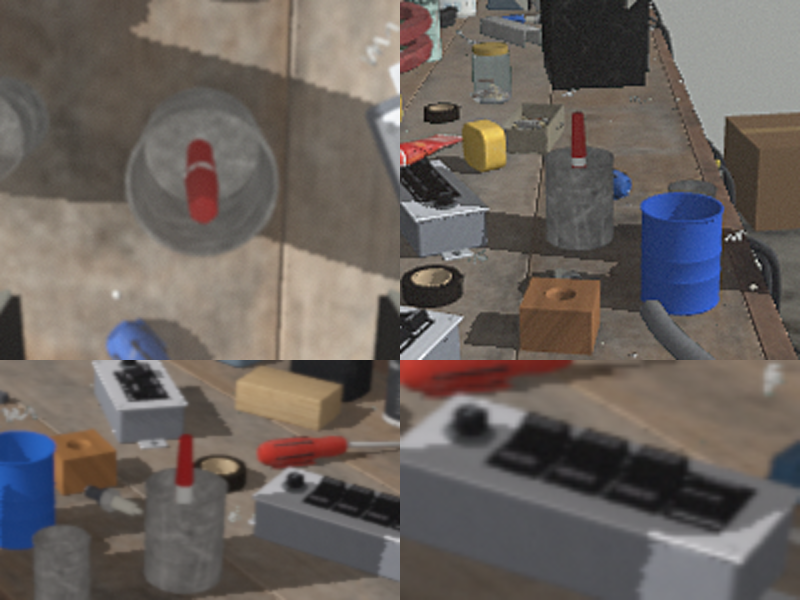

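The pen stands in the large grey tin (wrist crop about (202,180)), the rocker is still flipped, and the gripper is open and clear of everything.

```bash
python3 -c "
from plant import r
print(r.sign_off())"
```

```text
the job is handed in; nothing more can be done
None
```

The job is handed in (no verdict was returned): I flipped the second rocker from the fuse cap with the pen's lower end, left the other rockers untouched, and the last pictures show the pen let go in the large grey tin, at about 11 s on the clock.

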